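# Make up two cheese gift trays at the deli counter

## Robot

A 6-joint arm with a two-finger parallel gripper is mounted at the origin on the work surface. World frame = base frame: x ahead of the robot, y to its left, z up, the work surface at z = 0. Lengths are in m, angles in degrees, forces in N, time in s.
With the tool pointing down it reaches from about 0.25 to 0.725 m from the base axis. Payload 9.7 kg.
Tool frame: the origin (TCP) lies midway between the tips of the shut fingers; the grasp point (between the pads) lies 19 mm behind it; z points along the fingers, y is the line along which they close (so a half turn about z gives the same grasp; the last joint's range is limited). The gripper opens to 85 mm and grips with 20 to 120 N. Pads are 22 mm wide; open, the fingers measure 114 mm over their backs; the gripper's body (76 mm by 85 mm) begins 54 mm behind the grasp point. The pads swing forward as they close: fully open they stand 13 mm farther back than shut.
Start: joints at [67.323, 4.979, 10.078, 95.1, 0, 90], TCP at [0.212, 0.507, 0.231] pointing down, gripper open.
Joint ranges: [-179.16, 179.16], [-48.56, 103.87], [-65.8, 70.77], [-126.05, 130.52], [-82.76, 87.17], [-180, 180]. Speed limits (degrees/s): [127.2, 127.2, 147.25, 180, 180, 180].

## Interface

Orientations are given as [roll, pitch, yaw] about the fixed x, y, z axes, in that order (R = Rz(yaw) Ry(pitch) Rx(roll)).
In Python, from workcell import * gives the robot as it stands.
- The arm moves only by the tool servo_tool, never from a script. Its argument "moves" is a list of rows, each a list of 4 numbers: the shift along the world's x, y, z in parts of the range, where 1.0 means 75 cm, then the turn about the world's z in parts of the range, where 1.0 means 360 degrees. A call has 1 to 20 rows; each row is the pose to reach, as a shift and turn from the pose commanded when the call began; what a row does not reach only later rows make up. A row lasts 1/12 s, in which the tool goes at most 41.7 mm and 7.16 degrees, less where a joint would pass 70% of its speed; a pose out of reach is approached as far as the arm can. A call with a gripper value outside its range is refused whole. "claw" is the closure, from 0 (fully open) to 1 (shut), set as the call begins (left out, the last holds). The fingers move at their own pace and stop on an object; "force" is the grip in N (left out, the last holds). Time passes only in rows, so rows that repeat a pose let the fingers close. It gives the time, the measured TCP pose, the force, the opening and the grip force at its end, in the units of the state.
- get_obs(): the state, without advancing time (a new reading comes with each control period).
- camera(name): name is "side" or "top"; returns the picture (384x512x3 uint8, red, green, blue); there is no depth.
- get_calibration(name): a dict with "fx", "fy", "cx", "cy" (pixels), "rvec" (rotation vector, rad) and "tvec" (3), from world to camera coordinates, as OpenCV has them. Camera axes: x right, y down, z forward; pixel columns grow to the right and rows downward; lengths in m; the calibration is good to about 2 mm. A picture is of the moment at which its call begins. get_calibration takes no time and is no camera call.
- job_done(): hands the job in; it is judged then, once.
The state is a dict: "time": time; "q": joint angles; "qd": joint speeds; "joint_efforts": joint torques, N m; "ee_pos": TCP position; "tcp_rot": TCP orientation; "wrist_force": force on the tool from outside, world axes, zero at the start; "torque": the same for the moment, N m; "opening": finger opening in m; "grasp_force": force on a finger pad.
Only numpy, scipy, OpenCV 4.12 (cv2) and the standard library are available. Lean on these libraries where they do the work, as an engineer would, in place of code of your own. Each camera call takes 0.05 s, during which the arm holds its last target. There are 200 camera calls.

## Task

Make up the two gift trays from the stock on the counter: in the long tray put the cheese wedge in the longest compartment, the large round cheese in the middle one and the tall olive jar in the shortest; in the short tray put the brick of cheese in the longer compartment and the squat honey jar in the shorter. Set each thing down gently, not dropped, upright and flat on its compartment's floor, and leave the small round cheese and the bowl of olives where they are.

Things in the scene. Friction and masses are not known exactly. Their poses are not given: they have to be found in the camera images.
- long_tray: Longer gift tray, 290 mm, three compartments. Fixed, wooden, 94 mm wide; floor 4 mm, walls and dividers 5 mm thick, tops at z = 16 mm. Origin: centre of underside; x along its length, y across. Compartments, 84 mm wide inside: longest 106 mm, centre x = -87 mm; middle 86 mm, centre x = +14; shortest 78 mm, centre x = +101. Left or right of the stock; x axis within 0.35 rad of world x.
- short_tray: Shorter gift tray, 191 mm, two compartments. Fixed, wooden, 94 mm wide; floor 4 mm, walls and dividers 5 mm thick, tops at z = 16 mm. Origin: centre of underside; x along its length, y across. Compartments, 84 mm wide inside: longer 106 mm, centre x = -37.5 mm; shorter 70 mm, centre x = +55.5. On the other side of the stock, x axis within 0.35 rad of world x.
- wedge: Loose blunt wedge of yellow cheese lying flat, 82 mm long (x), 42 mm high, 52 mm wide at the brown rind end (-x) tapering to 28 mm at the nose (+x), 40 mm wide at mid-length. 0.22 kg. Origin: centre of its underside, z up. Grip across y at mid-length.
- round_cheese: The large round cheese, white, a flat cylinder 64 mm in diameter and 36 mm high, 0.2 kg. Origin: centre of its underside, z up.
- brick: Loose rectangular brick of yellow cheese with a white paper band, 84 mm long (x), 46 mm wide (y), 42 mm high, 0.2 kg. Origin: centre of its underside, z up.
- tall_jar: Tall green glass olive jar with black lid, 82 mm high, body 54 mm in diameter up to 60 mm height, lid 48 mm in diameter, 0.25 kg. Origin: centre of its underside, z up.
- squat_jar: Small squat amber honey jar with brass lid, 44 mm in diameter, 50 mm high, 0.13 kg. Origin: centre of its underside, z up.
- small_round: The small round goat cheese, off-white, 40 mm in diameter, 36 mm high. It stands among the stock and is not wanted: leave it. Origin: centre of its underside.
- olive_bowl: Bystander: white bowl of olives with a black spoon handle (its +x side), 100 mm in diameter, rim 50 mm high, handle end 80 mm high, beyond the stock; leave it. Origin: centre of its underside.
Mind the look-alikes: they are no part of the job. What is shaped like the brick but blue is not meant. Leave any purple or red look-alike of the short_tray alone.

How it is judged:
By the outcome, as a careful person would: the job done as asked, in the order asked, and still so for the second after the job is handed in, with the robot touching nothing.
It also fails if it takes over 138 s, if anything falls off the work surface, if the arm or the gripper's body presses on something with over 40 N, if the wrist force passes 120 N, or if a joint passes its speed limit or range.

## Working session

There is one attempt and no reset: what is moved stays moved. The work goes in short steps, Python scripts to look and compute and a tool call to move; the robot and the scene stay as the last step left them, time stands still between calls to the robot, and variables do not carry over. Pictures are saved under pics/ and viewed, at most 14 in all, crops included, and the job is handed in when it is done.

Besides the shell and the picture viewer there is one more tool, called as name(argument=value, ...), one argument or row to a line, values as JSON. servo_tool: Moves the arm, as the interface text tells. Its arguments: {"type":"object","properties":{"moves":{"type":"array","items":{"type":"array","items":{"type":"number"}}},"claw":{"type":"number"},"force":{"type":"number"}},"required":["moves"]}

```bash
ls; mkdir -p pics
python3 - <<'E'
from workcell import *
import cv2
for n in("top","side"):
    im=camera(n);cv2.imwrite(f"pics/{n}0.png",cv2.cvtColor(im,cv2.COLOR_RGB2BGR));print(get_calibration(n))
print(get_obs())
E
```

```text
pics
{'fx': 479.4028860758411, 'fy': 479.4028860758411, 'cx': 254.59526807203179, 'cy': 184.43740023116044, 'rvec': array([ 2.15286259, -2.18632988,  0.05848596]), 'tvec': array([0.11026335, 0.57144575, 1.19431945])}
{'fx': 434.7081662028402, 'fy': 434.7081662028402, 'cx': 253.86838300434798, 'cy': 194.77646237244264, 'rvec': array([ 2.27189907e+00,  8.06718857e-04, -1.22314255e-02]), 'tvec': array([-0.53688845,  0.08538026,  0.9895938 ])}
{'time': 0.1, 'q': array([ 6.73213965e+01,  5.00830735e+00,  1.00397838e+01,  9.50972322e+01,
       -2.85618080e-04,  9.00012871e+01]), 'qd': array([ 0.06663194, -0.1407828 ,  0.18584179,  0.12074643,  0.03093025,
        0.04785956]), 'joint_efforts': array([-2.29891191e-05, -5.21561158e+01,  4.65654194e+01,  1.60474225e-02,
       -4.78265960e-06, -1.10120817e-05]), 'ee_pos': array([0.21198955, 0.50730571, 0.23065758]), 'tcp_rot': array([-1.79934244e+02,  2.87095026e-04,  1.57320110e+02]), 'wrist_force': array([-0.09008037,  0.58406676, -0.26241375]), 'torque': array([-0.00138147,  0.03856433, -0.00660605]), 'grasp_force': 0.0, 'opening': 0.08553134700392429}
```

View pics/top0.png

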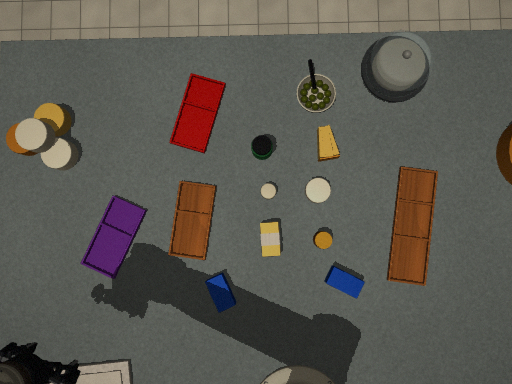

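View pics/side0.png

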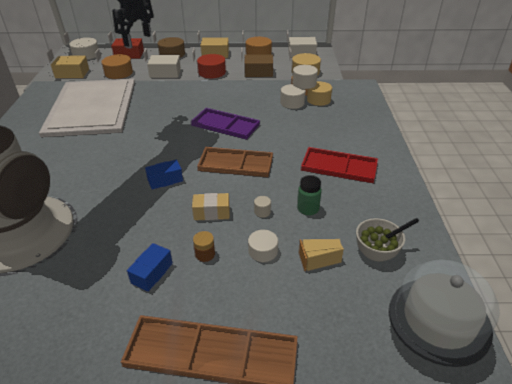

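The top view shows long tray (413,225) and wooden short tray (193,220). Purple (114,236) and red (198,113) trays are look-alikes, as are the two blue bricks (221,292) and (345,281). The yellow brick with the white band is at (270,239), the wedge at (328,143), the large round at (318,190), the small round at (269,191), the tall jar at (262,147) and the squat jar at (323,240). I'll confirm these in one enlarged crop.

```bash
cat > h.py <<'E'
import numpy as np, cv2
from workcell import *
def cam(n):
    c=get_calibration(n);K=np.array([[c['fx'],0,c['cx']],[0,c['fy'],c['cy']],[0,0,1]]);R=cv2.Rodrigues(np.array(c['rvec']))[0];t=np.array(c['tvec'])
    return K,R,t
def ray(n,uv,z):
    K,R,t=cam(n);uv=np.asarray(uv,float).reshape(-1,2)
    d=np.c_[uv,np.ones(len(uv))]@np.linalg.inv(K).T@R;C=-R.T@t
    return (C+d*((z-C[2])/d[:,2])[:,None])
def proj(n,P):
    K,R,t=cam(n);p=(np.asarray(P,float).reshape(-1,3)@R.T+t)@K.T;return p[:,:2]/p[:,2:]
E
python3 - <<'E'
from h import *
im=cv2.imread("pics/top0.png")
for n in("top","side"):
    K,R,t=cam(n);print(n,-R.T@t)
cv2.imwrite("pics/crop1.png",cv2.resize(im[65:300,160:445],None,fx=2.5,fy=2.5,interpolation=cv2.INTER_CUBIC))
hsv=cv2.cvtColor(im,cv2.COLOR_BGR2HSV)
for u,v in[(328,135),(325,153),(335,153),(318,190),(269,191),(262,143),(262,157),(323,238),(270,228),(270,239),(413,225),(193,220),(290,210)]:print(u,v,hsv[v,u])
E
```

```text
top [0.47754886 0.07242585 1.23766263]
side [ 0.54619697 -0.69854456  0.69895583]
328 135 [ 21 171 191]
325 153 [ 21 163 192]
335 153 [ 21 174 191]
318 190 [ 23  47 194]
269 191 [ 20  63 189]
262 143 [45 34 15]
262 157 [ 68 170  33]
323 238 [ 19 208 174]
270 228 [ 22 153 195]
270 239 [ 18  45 181]
413 225 [ 12 184 111]
193 220 [ 11 183 113]
290 210 [53 11 92]
```

View pics/crop1.png

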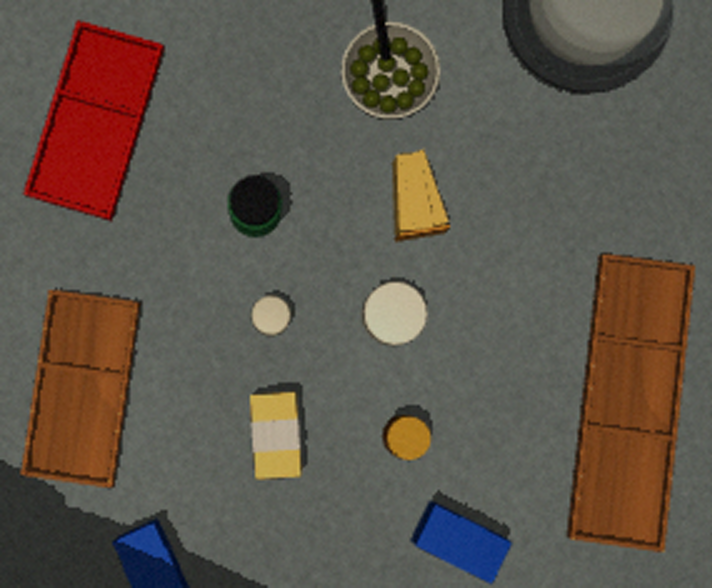

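```bash
cat > m.py <<'E'
from h import *
def world_contour(n,mask,seed,z):
    k,l=cv2.connectedComponents(mask.astype(np.uint8)); i=l[seed[1],seed[0]]
    m=((l==i)&(i>0)).astype(np.uint8)
    big=cv2.resize(m*255,None,fx=4,fy=4,interpolation=cv2.INTER_LINEAR)
    c=max(cv2.findContours((big>127).astype(np.uint8),cv2.RETR_EXTERNAL,cv2.CHAIN_APPROX_NONE)[0],key=cv2.contourArea).reshape(-1,2)
    uv=(c+.5)/4-.5
    return (ray(n,uv,z)[:,:2]*1000).astype(np.float32)
def cen(w):
    M=cv2.moments(w.reshape(-1,1,2));return np.array([M['m10'],M['m01']])/M['m00']
E
python3 - <<'E'
from m import *
im=cv2.imread("pics/top0.png");H,S,V=[a.astype(int) for a in cv2.split(cv2.cvtColor(im,cv2.COLOR_BGR2HSV))]
wood=(S>120)&(H<20)&(V>45)
yel=(S>110)&(H<30)&(H>5)&(V>50)
pale=(V>125)&(H<35)&(S>15)
glass=(((S>90)&(H>50)&(H<90))|(V<30))
def show(n,m,s,z):
    w=world_contour("top",m,s,z);r=cv2.minAreaRect(w);q=cv2.approxPolyDP(cv2.convexHull(w),8,True).reshape(-1,2)
    print(n,"cen",cen(w).round(1),"rect",np.round(r[0],1),np.round(r[1],1),round(r[2],1),"area",cv2.contourArea(w).round())
    return q
wall=wood
for n,s in(("long",(413,215)),("short",(190,230))):
    show(n,cv2.morphologyEx(wood.astype(np.uint8),cv2.MORPH_CLOSE,np.ones((5,5))),s,.016)
print(show("wedge",yel,(328,145),.021).round(1))
print(show("brick",yel|pale,(270,228),.021).round(1))
show("round",pale,(318,190),.018);show("small",pale,(269,191),.018)
show("squat",(S>110)&(H<30),(323,240),.025)
show("tall",V<30,(262,143),.082)
show("tallall",glass,(262,143),.041)
E
```

```text
Traceback (most recent call last):
AttributeError: 'float' object has no attribute 'round'
```

```bash
cat > a.py <<'E'
from m import *
im=cv2.imread("pics/top0.png");H,S,V=[a.astype(int) for a in cv2.split(cv2.cvtColor(im,cv2.COLOR_BGR2HSV))]
wood=(S>120)&(H<20)&(V>45)
yel=(S>110)&(H<30)&(H>5)&(V>50)
pale=(V>125)&(H<35)&(S>15)
glass=(((S>90)&(H>50)&(H<90))|(V<30))
def show(n,m,s,z):
    w=world_contour("top",m,s,z);r=cv2.minAreaRect(w);q=cv2.approxPolyDP(cv2.convexHull(w),8,True).reshape(-1,2)
    print(n,"cen",cen(w).round(1),"rect",np.round(r[0],1),np.round(r[1],1),round(r[2],1),"area",int(cv2.contourArea(w)))
    return q
for n,s in(("long",(413,215)),("short",(190,230))):
    show(n,cv2.morphologyEx(wood.astype(np.uint8),cv2.MORPH_CLOSE,np.ones((5,5))),s,.016)
print(show("wedge",yel,(328,145),.021).round(1))
print(show("brick",yel|pale,(270,228),.021).round(1))
show("round",pale,(318,190),.018);show("small",pale,(269,191),.018)
show("squat",(S>110)&(H<30),(323,240),.025)
show("tall",V<30,(262,143),.082)
show("tallall",glass,(262,143),.041)
E
python3 a.py
```

```text
long cen [ 464.6 -293.9] rect [ 464.8 -293.7] [ 99.6 291.9] 81.4 area 27875
short cen [485.9 263. ] rect [485.9 262.9] [ 97.6 193.7] 81.2 area 18100
wedge cen [674.3 -82.8] rect [678.  -81.7] [89.7 57.2] 8.5 area 3935
[[ 723.8  -91.7]
 [ 713.4  -59.5]
 [ 629.6  -60.6]
 [ 642.1 -115.5]]
brick cen [435.6  65.1] rect [435.6  65.2] [87.1 49.7] 3.4 area 3922
[[476.2  89.5]
 [394.6  86.4]
 [393.4  42.4]
 [477.4  42.8]]
round cen [557.  -58.8] rect [556.8 -59.4] [62.7 63.1] 88.7 area 3099
small cen [556.9  68.2] rect [556.2  67.7] [37.6 37.7] 89.1 area 1137
squat cen [432.  -66.5] rect [431.8 -65.6] [46.9 44.3] 88.6 area 1646
tall cen [665.3  81.9] rect [665.1  81.3] [48.5 46.6] 43.7 area 1710
tallall cen [666.  82.] rect [665.9  81.6] [61.2 54.5] 13.1 area 2507
```

```bash
cat >> a.py <<'E'
print("---")
def edges(m,s,c,yaw,spec):  # spec: (local normal angle deg, half-range deg window lengthwise)
    w=world_contour("top",m,s,.021)
    for it in range(2):
        th=np.radians(yaw);R=np.array([[np.cos(th),np.sin(th)],[-np.sin(th),np.cos(th)]]);p=(w-c)@R.T
        for n,sel in(("L",(p[:,1]>0)&(abs(p[:,0])<30)),("R",(p[:,1]<0)&(abs(p[:,0])<30)),("nose",(p[:,0]>33)&(abs(p[:,1])<spec[0])),("rear",(p[:,0]<-33)&(abs(p[:,1])<spec[1]))):
            vx,vy,x,y=cv2.fitLine(w[sel],cv2.DIST_HUBER,0,.01,.01).ravel()
            q=p[sel].mean(0)
            if it==0:print(n,round(float(np.degrees(np.arctan2(vy,vx))),1),"local mid",q.round(1))
edges(yel,(328,145),np.array([674.3,-82.8]),8.5,(9,18))
edges(yel|pale,(270,228),np.array([435.6,65.1]),3,(16,16))
E
python3 a.py|sed -n '/---/,$p'
```

```text
---
L 2.0 local mid [ 0.1 23.1]
R 17.5 local mid [ -0.2 -23.5]
nose 88.9 local mid [47.4  0.1]
rear -80.6 local mid [-39.8  -0.1]
L 4.2 local mid [ 0.3 23.2]
R 3.3 local mid [ -0.2 -23. ]
nose -88.6 local mid [42.4  0.3]
rear -89.9 local mid [-42.3   0.2]
```

Careful with the scale: shifts go in shares of 75 cm and turns go in shares of 360 degrees. That gives: -58.9 cm / 75 = -0.7853, 46.6 cm / 75 = 0.6213, 0.565 rad / 6.2832 = 0.0899.

servo_tool(
  moves=[
    [0.6213, -0.7853, -0.1333, 0.0899],
    [0.6213, -0.7853, -0.1333, 0.0899],
    [0.6213, -0.7853, -0.1333, 0.0899],
    [0.6213, -0.7853, -0.1333, 0.0899],
    [0.6213, -0.7853, -0.1333, 0.0899],
    [0.6213, -0.7853, -0.1333, 0.0899],
    [0.6213, -0.7853, -0.1333, 0.0899],
    [0.6213, -0.7853, -0.1333, 0.0899],
    [0.6213, -0.7853, -0.1333, 0.0899],
    [0.6213, -0.7853, -0.1333, 0.0899],
    [0.6213, -0.7853, -0.1333, 0.0899],
    [0.6213, -0.7853, -0.1333, 0.0899],
    [0.6213, -0.7853, -0.1333, 0.0899],
    [0.6213, -0.7853, -0.1333, 0.0899],
    [0.6213, -0.7853, -0.1333, 0.0899],
    [0.6213, -0.7853, -0.1333, 0.0899],
    [0.6213, -0.7853, -0.1333, 0.0899],
    [0.6213, -0.7853, -0.1333, 0.0899],
    [0.6213, -0.7853, -0.1333, 0.0899],
    [0.6213, -0.7853, -0.1333, 0.0899],
  ],
  claw=0,
  force=40,
)

```text
time: 1.77
ee_pos: [0.6792, -0.0855, 0.1283]
tcp_rot: [180.0, -0.2, -170.5]
wrist_force: [0.1, -0.2, -0.7]
opening: 0.0854
grasp_force: 0.0
```

servo_tool(
  moves=[
    [0, 0, -0.0133, 0],
    [0, 0, -0.0333, 0],
    [0, 0, -0.0533, 0],
    [0, 0, -0.0733, 0],
    [0, 0, -0.0933, 0],
    [0, 0, -0.1133, 0],
    [0, 0, -0.1267, 0],
    [0, 0, -0.1373, 0],
    [0, 0, -0.1467, 0],
    [0, 0, -0.1533, 0],
    [0, 0, -0.1587, 0],
    [0, 0, -0.1587, 0],
    [0, 0, -0.1587, 0],
    [0, 0, -0.1587, 0],
  ],
)

```text
time: 2.93
ee_pos: [0.6784, -0.0816, 0.0129]
tcp_rot: [-180.0, 0.1, -170.3]
wrist_force: [0.5, -0.1, -0.4]
opening: 0.0853
grasp_force: 0.0
```

Run:
```python
from h import *
o=get_obs();print(o['ee_pos'],o['q'],o['tcp_rot'])
a=camera("top")[90:190,270:390];b=camera("side")[180:310,250:400]
a=cv2.resize(a,(480,400));b=cv2.resize(b,(460,400))
cv2.imwrite("pics/w1.png",cv2.cvtColor(np.hstack([a[:, :340],b]),cv2.COLOR_RGB2BGR))
```

```text
[ 0.67841054 -0.08160474  0.0129214 ] [-6.85831291e+00  2.42731352e+01  9.12326219e+00  7.47968226e+01
 -1.76144678e-03 -1.65490327e+01] [-1.79983129e+02  5.05945711e-02 -1.70309274e+02]
```

View pics/w1.png

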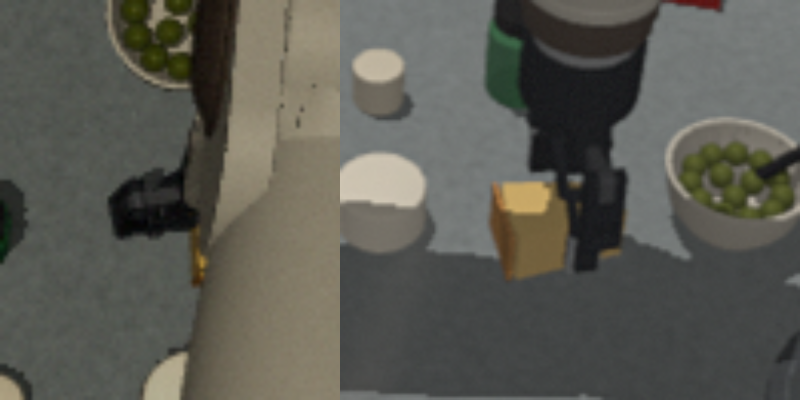

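Run:
```python
from h import *
print(ray("side",[[305.4,270.4]],0),proj("side",[[.678,-.135,.03],[.642,-.1145,0]]))
```

```text
[[ 0.64381566 -0.11313911  0.        ]] [[324.65534401 269.07955676]
 [304.57512439 270.91525809]]
```

servo_tool(
  moves=[
    [0, 0, 0, 0],
    [0, 0, 0, 0],
    [0, 0, 0, 0],
    [0, 0, 0, 0],
    [0, 0, 0, 0],
    [0, 0, 0, 0],
    [0, 0, 0, 0],
    [0, 0, 0, 0],
    [0, 0, 0, 0],
    [0, 0, 0, 0],
  ],
  claw=1,
  force=45,
)

```text
time: 3.87
ee_pos: [0.6783, -0.0817, 0.0128]
tcp_rot: [-180.0, 0.0, -170.3]
wrist_force: [0.1, -1.2, 4.7]
opening: 0.0408
grasp_force: 45.4
```

In the tool's units: -29.9 cm / 75 = -0.3987, -20.1 cm / 75 = -0.268, -0.11 rad / 6.2832 = -0.0175.

servo_tool(
  moves=[
    [0, 0, 0.0067, 0],
    [0, 0, 0.02, 0],
    [0, 0, 0.04, 0],
    [0, 0, 0.0667, 0],
    [0, 0, 0.0933, 0],
    [0, 0, 0.12, 0],
    [0, 0, 0.1333, 0],
    [-0.02, -0.0133, 0.1333, -0.0032],
    [-0.06, -0.04, 0.1333, -0.008],
    [-0.1, -0.0667, 0.1333, -0.0127],
    [-0.14, -0.0933, 0.1333, -0.0175],
    [-0.18, -0.12, 0.1333, -0.0223],
    [-0.22, -0.1467, 0.1333, -0.0286],
    [-0.26, -0.1733, 0.1333, -0.0334],
    [-0.3, -0.2, 0.1333, -0.0382],
    [-0.3333, -0.2227, 0.1333, -0.043],
    [-0.36, -0.2413, 0.1333, -0.0462],
    [-0.38, -0.2547, 0.1333, -0.0485],
    [-0.3933, -0.264, 0.1333, -0.0501],
    [-0.3987, -0.268, 0.1333, -0.0509],
  ],
)

```text
time: 5.53
ee_pos: [0.378, -0.2831, 0.1124]
tcp_rot: [180.0, -0.0, 171.3]
wrist_force: [0.9, 0.3, -1.0]
opening: 0.0408
grasp_force: 45.3
```

Run:
```python
from h import *
o=get_obs();print(o['ee_pos'],o['q'],o['tcp_rot'],o['opening'],o['grasp_force'])
b=camera("side");cv2.imwrite("pics/w2.png",cv2.cvtColor(b,cv2.COLOR_RGB2BGR))
```

```text
[ 0.37795036 -0.28314882  0.11236119] [-3.68389417e+01 -6.35997391e+00 -1.42935997e+01  8.20705138e+01
 -8.01221080e-04 -2.80993568e+01] [ 1.79998757e+02 -4.02901084e-03  1.71260415e+02] 0.04076708663267399 45.28177969157696
```

View pics/w2.png

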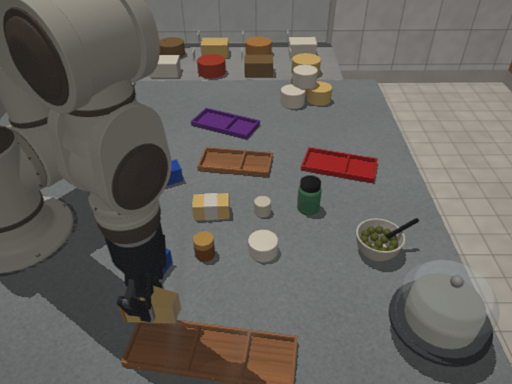

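The wedge is held level over the longest compartment at (150,305) in the side view. Next I lower it slowly.

In the tool's units: -9.6 cm / 75 = -0.128, -9.5 cm / 75 = -0.1267.

servo_tool(
  moves=[
    [0, 0, -0.02, 0],
    [0, 0, -0.0467, 0],
    [0, 0, -0.0733, 0],
    [0, 0, -0.0933, 0],
    [0, 0, -0.1067, 0],
    [0, 0, -0.1147, 0],
    [0, 0, -0.1187, 0],
    [0, 0, -0.1213, 0],
    [0, 0, -0.124, 0],
    [0, 0, -0.1253, 0],
    [0, 0, -0.1267, 0],
    [0, 0, -0.1273, 0],
    [0, 0, -0.128, 0],
    [0, 0, -0.128, 0],
    [0, 0, -0.128, 0],
  ],
)

```text
time: 6.83
ee_pos: [0.3792, -0.2827, 0.0168]
tcp_rot: [-180.0, 0.0, 171.4]
wrist_force: [-1.0, 1.1, 3.2]
opening: 0.0407
grasp_force: 45.5
```

servo_tool(
  moves=[
    [0, 0, 0, 0],
    [0, 0, 0, 0],
    [0, 0, 0, 0],
    [0, 0, 0, 0],
    [0, 0, 0, 0],
    [0, 0, 0, 0],
  ],
  claw=0.3,
)

```text
time: 7.33
ee_pos: [0.3791, -0.2825, 0.0162]
tcp_rot: [180.0, -0.0, 171.4]
wrist_force: [-0.5, -1.0, -0.4]
opening: 0.0599
grasp_force: 0.0
```

In the tool's units: 11 cm / 75 = 0.1467, 9 cm / 75 = 0.12.

servo_tool(
  moves=[
    [0, 0, 0.0067, 0],
    [0, 0, 0.02, 0],
    [0, 0, 0.04, 0],
    [0, 0, 0.0667, 0],
    [0, 0, 0.0933, 0],
    [0, 0, 0.12, 0],
    [0, 0, 0.1467, 0],
  ],
)

```text
time: 7.92
ee_pos: [0.3791, -0.2825, 0.1283]
tcp_rot: [-180.0, 0.0, 171.4]
wrist_force: [0.3, -0.9, 0.2]
opening: 0.0597
grasp_force: 0.0
```

In the tool's units: 22.4 cm / 75 = 0.2987, 17.8 cm / 75 = 0.2373.

servo_tool(
  moves=[
    [0.2373, 0.2987, 0, 0],
    [0.2373, 0.2987, 0, 0],
    [0.2373, 0.2987, 0, 0],
    [0.2373, 0.2987, 0, 0],
    [0.2373, 0.2987, 0, 0],
    [0.2373, 0.2987, 0, 0],
    [0.2373, 0.2987, 0, 0],
    [0.2373, 0.2987, 0, 0],
    [0.2373, 0.2987, 0, 0],
    [0.2373, 0.2987, 0, 0],
    [0.2373, 0.2987, -0.0267, 0],
    [0.2373, 0.2987, -0.06, 0],
    [0.2373, 0.2987, -0.0933, 0],
    [0.2373, 0.2987, -0.12, 0],
    [0.2373, 0.2987, -0.14, 0],
    [0.2373, 0.2987, -0.1507, 0],
    [0.2373, 0.2987, -0.1573, 0],
    [0.2373, 0.2987, -0.1573, 0],
    [0.2373, 0.2987, -0.1573, 0],
  ],
  claw=0,
)

```text
time: 9.5
ee_pos: [0.5573, -0.059, 0.0093]
tcp_rot: [180.0, 0.1, 171.3]
wrist_force: [-0.3, -0.5, -0.1]
opening: 0.0852
grasp_force: 0.0
```

servo_tool(
  moves=[
    [0, 0, 0, 0],
    [0, 0, 0, 0],
    [0, 0, 0, 0],
    [0, 0, 0, 0],
    [0, 0, 0, 0],
    [0, 0, 0, 0],
    [0, 0, 0, 0],
    [0, 0, 0, 0],
  ],
  claw=1,
  force=40,
)

```text
time: 10.17
ee_pos: [0.5578, -0.0588, 0.01]
tcp_rot: [-180.0, 0.1, 171.4]
wrist_force: [-2.6, -1.1, 8.0]
opening: 0.0623
grasp_force: 43.7
```

Run:
```python
from h import *
b=camera("side")[190:384,110:400];cv2.imwrite("pics/r1.png",cv2.cvtColor(cv2.resize(b,None,fx=2.7,fy=2.7),cv2.COLOR_RGB2BGR))
```

```text
(no output)
```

View pics/r1.png

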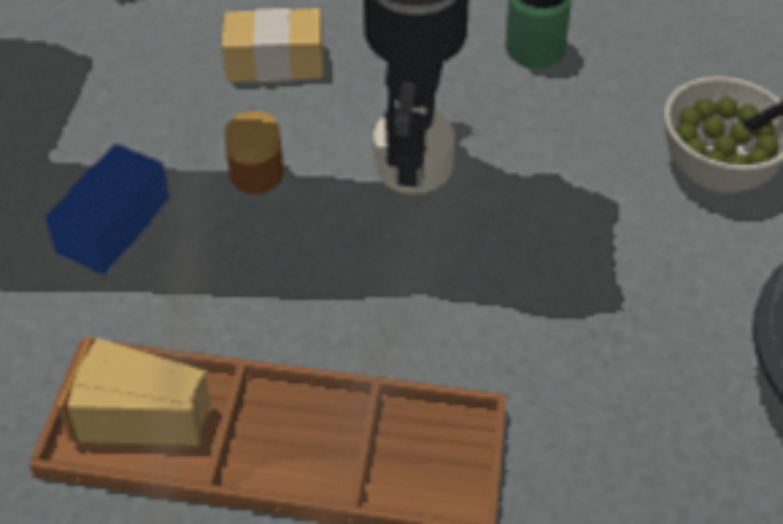

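servo_tool(
  moves=[
    [0, 0, 0.004, 0],
    [0, 0, 0.0107, 0],
    [0, 0, 0.0213, 0],
    [0, 0, 0.0333, 0],
    [0, 0, 0.04, 0],
    [0, 0, 0.04, 0],
  ],
)

```text
time: 10.72
ee_pos: [0.558, -0.0586, 0.0402]
tcp_rot: [180.0, 0.1, 171.4]
wrist_force: [0.2, -0.7, -1.8]
opening: 0.062
grasp_force: 44.2
```

Run:
```python
from h import *
o=get_obs();print(o['ee_pos'],o['wrist_force'],o['torque'],o['opening'])
b=camera("side")[150:290,190:340];cv2.imwrite("pics/r2.png",cv2.cvtColor(cv2.resize(b,None,fx=4,fy=4),cv2.COLOR_RGB2BGR))
```

```text
[ 0.55798488 -0.05860023  0.04018094] [ 0.24710442 -0.65967614 -1.81311976] [-0.00028253 -0.00562845 -0.04454102] 0.06196984833008046
```

View pics/r2.png

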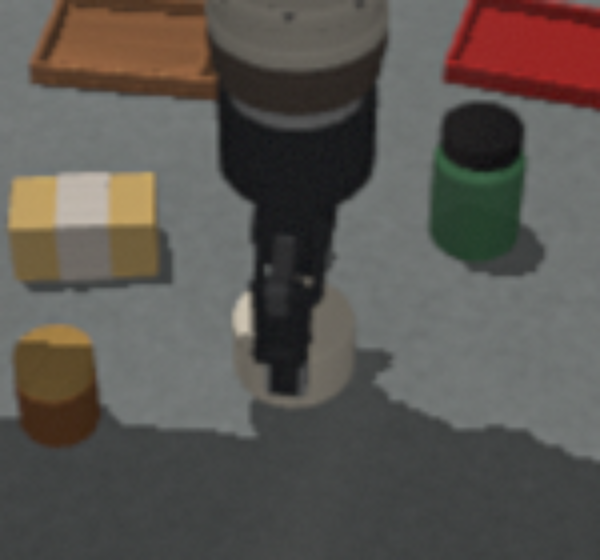

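Run:
```python
from h import *
for z in(.03,.035,.04,.045,.05,.055,.06):
    print(z,proj("side",[[.556,-.097,z],[.556,-.104,z],[.558,-.0906,z]]).round(1).tolist())
```

```text
0.03 [[262.8, 254.8], [262.9, 257.4], [263.8, 252.5]]
0.035 [[262.8, 253.2], [262.9, 255.7], [263.8, 250.8]]
0.04 [[262.9, 251.5], [262.9, 254.1], [263.8, 249.2]]
0.045 [[262.9, 249.8], [262.9, 252.4], [263.8, 247.5]]
0.05 [[262.9, 248.1], [262.9, 250.7], [263.8, 245.8]]
0.055 [[262.9, 246.4], [262.9, 249.0], [263.8, 244.1]]
0.06 [[262.9, 244.7], [262.9, 247.3], [263.9, 242.4]]
```

In the tool's units: -23.9 cm / 75 = -0.3187, -7.9 cm / 75 = -0.1053.

servo_tool(
  moves=[
    [0, 0, 0.02, 0],
    [0, 0, 0.0467, 0],
    [0, 0, 0.0667, 0],
    [-0.004, -0.0133, 0.08, 0],
    [-0.0133, -0.04, 0.08, 0],
    [-0.0267, -0.08, 0.08, 0],
    [-0.04, -0.12, 0.08, 0],
    [-0.0533, -0.16, 0.08, 0],
    [-0.0667, -0.2, 0.08, 0],
    [-0.08, -0.24, 0.08, 0],
    [-0.092, -0.276, 0.08, 0],
    [-0.1, -0.3, 0.08, 0],
    [-0.1053, -0.3133, 0.08, 0],
    [-0.1053, -0.3187, 0.08, 0],
    [-0.1053, -0.3187, 0.08, 0],
    [-0.1053, -0.3187, 0.08, 0],
  ],
)

```text
time: 12.1
ee_pos: [0.4782, -0.2969, 0.0981]
tcp_rot: [180.0, -0.0, 171.4]
wrist_force: [-0.0, -0.1, -1.1]
opening: 0.0624
grasp_force: 44.4
```

In the tool's units: -8.45 cm / 75 = -0.1127, -8.4 cm / 75 = -0.112.

servo_tool(
  moves=[
    [0, 0, -0.02, 0],
    [0, 0, -0.0467, 0],
    [0, 0, -0.0733, 0],
    [0, 0, -0.0907, 0],
    [0, 0, -0.0973, 0],
    [0, 0, -0.1013, 0],
    [0, 0, -0.104, 0],
    [0, 0, -0.1067, 0],
    [0, 0, -0.1087, 0],
    [0, 0, -0.1107, 0],
    [0, 0, -0.112, 0],
    [0, 0, -0.1127, 0],
    [0, 0, -0.1127, 0],
    [0, 0, -0.1127, 0],
  ],
)

```text
time: 13.27
ee_pos: [0.4781, -0.2976, 0.014]
tcp_rot: [-180.0, 0.0, 171.4]
wrist_force: [-0.2, 0.4, 0.4]
opening: 0.0625
grasp_force: 44.5
```

servo_tool(
  moves=[
    [0, 0, -0.0007, 0],
    [0, 0, -0.0007, 0],
    [0, 0, -0.0007, 0],
  ],
)

```text
time: 13.52
ee_pos: [0.4781, -0.2976, 0.014]
tcp_rot: [-180.0, 0.0, 171.4]
wrist_force: [-1.3, 1.7, 5.2]
opening: 0.0626
grasp_force: 45.0
```

In the tool's units: 12 cm / 75 = 0.16, 11 cm / 75 = 0.1467.

servo_tool(
  moves=[
    [0, 0, 0, 0],
    [0, 0, 0, 0],
    [0, 0, 0, 0],
    [0, 0, 0, 0],
    [0, 0, 0, 0],
    [0, 0, 0.004, 0],
    [0, 0, 0.0133, 0],
    [0, 0, 0.0333, 0],
    [0, 0, 0.06, 0],
    [0, 0, 0.0933, 0],
    [0, 0, 0.12, 0],
    [0, 0, 0.1467, 0],
    [0, 0, 0.16, 0],
  ],
  claw=0,
)

```text
time: 14.6
ee_pos: [0.4788, -0.298, 0.1367]
tcp_rot: [-179.9, 0.2, 171.4]
wrist_force: [0.7, 0.2, 0.8]
opening: 0.0854
grasp_force: 0.0
```

In the tool's units: 38 cm / 75 = 0.5067, 18.8 cm / 75 = 0.2507.

servo_tool(
  moves=[
    [0.2507, 0.5067, 0, 0],
    [0.2507, 0.5067, 0, 0],
    [0.2507, 0.5067, 0, 0],
    [0.2507, 0.5067, 0, 0],
    [0.2507, 0.5067, 0, 0],
    [0.2507, 0.5067, 0, 0],
    [0.2507, 0.5067, 0, 0],
    [0.2507, 0.5067, 0, 0],
    [0.2507, 0.5067, 0, 0],
    [0.2507, 0.5067, 0, 0],
    [0.2507, 0.5067, 0, 0],
    [0.2507, 0.5067, 0, 0],
    [0.2507, 0.5067, 0, 0],
    [0.2507, 0.5067, 0, 0],
    [0.2507, 0.5067, 0, 0],
    [0.2507, 0.5067, 0, 0],
  ],
)

```text
time: 15.93
ee_pos: [0.6658, 0.0811, 0.1337]
tcp_rot: [-180.0, 0.0, 171.3]
wrist_force: [0.7, 0.1, -0.7]
opening: 0.0853
grasp_force: 0.0
```

In the tool's units: -10.8 cm / 75 = -0.144, -10.5 cm / 75 = -0.14.

servo_tool(
  moves=[
    [0, 0, -0.02, 0],
    [0, 0, -0.0467, 0],
    [0, 0, -0.0733, 0],
    [0, 0, -0.1, 0],
    [0, 0, -0.12, 0],
    [0, 0, -0.1333, 0],
    [0, 0, -0.14, 0],
    [0, 0, -0.144, 0],
    [0, 0, -0.144, 0],
    [0, 0, -0.144, 0],
  ],
)

```text
time: 16.77
ee_pos: [0.6665, 0.0824, 0.0263]
tcp_rot: [180.0, 0.1, 171.4]
wrist_force: [0.8, 0.4, -0.2]
opening: 0.0856
grasp_force: 0.0
```

servo_tool(
  moves=[
    [0, 0, 0, 0],
    [0, 0, 0, 0],
    [0, 0, 0, 0],
    [0, 0, 0, 0],
    [0, 0, 0, 0],
    [0, 0, 0, 0],
    [0, 0, 0, 0],
    [0, 0, 0, 0],
  ],
  claw=1,
  force=40,
)

```text
time: 17.43
ee_pos: [0.6666, 0.0824, 0.0262]
tcp_rot: [180.0, 0.1, 171.4]
wrist_force: [-0.9, -1.8, 5.3]
opening: 0.0525
grasp_force: 43.1
```

In the tool's units: -31.8 cm / 75 = -0.424, -28.8 cm / 75 = -0.384.

servo_tool(
  moves=[
    [0, 0, 0.004, 0],
    [0, 0, 0.0133, 0],
    [0, 0, 0.0333, 0],
    [0, 0, 0.06, 0],
    [0, 0, 0.0867, 0],
    [0, 0, 0.1133, 0],
    [0, 0, 0.1333, 0],
    [0, 0, 0.14, 0],
    [-0.0027, -0.0107, 0.14, 0],
    [-0.008, -0.0333, 0.14, 0],
    [-0.0173, -0.0667, 0.14, 0],
    [-0.0267, -0.104, 0.14, 0],
    [-0.0373, -0.144, 0.14, 0],
    [-0.048, -0.184, 0.14, 0],
    [-0.0573, -0.224, 0.14, 0],
    [-0.068, -0.264, 0.14, 0],
    [-0.0787, -0.304, 0.14, 0],
    [-0.0893, -0.344, 0.14, 0],
    [-0.1, -0.384, 0.14, 0],
    [-0.1093, -0.424, 0.14, 0],
  ],
)

```text
time: 19.1
ee_pos: [0.5816, -0.2379, 0.1286]
tcp_rot: [180.0, -0.1, 171.3]
wrist_force: [0.4, 0.4, -1.1]
opening: 0.0527
grasp_force: 42.3
```

In the tool's units: -7.5 cm / 75 = -0.1, -7.3 cm / 75 = -0.0973.

servo_tool(
  moves=[
    [-0.0093, -0.036, 0, 0],
    [-0.0173, -0.0667, 0, 0],
    [-0.0227, -0.088, 0, 0],
    [-0.0253, -0.0973, 0, 0],
    [-0.0267, -0.1, 0, 0],
    [-0.0267, -0.1, 0, 0],
    [-0.0267, -0.1, 0, 0],
  ],
)

```text
time: 19.68
ee_pos: [0.5638, -0.3099, 0.1298]
tcp_rot: [180.0, -0.0, 171.4]
wrist_force: [0.1, -0.6, -2.4]
opening: 0.0528
grasp_force: 42.4
```

Run:
```python
from h import *
o=get_obs();print(o['ee_pos'],o['wrist_force'],o['opening'])
b=camera("side")[190:384,100:400];cv2.imwrite("pics/j1.png",cv2.cvtColor(cv2.resize(b,None,fx=2.6,fy=2.6),cv2.COLOR_RGB2BGR))
```

```text
[ 0.56383144 -0.30987024  0.12982165] [ 0.10941275 -0.5883974  -2.35949452] 0.05280186058050357
```

View pics/j1.png

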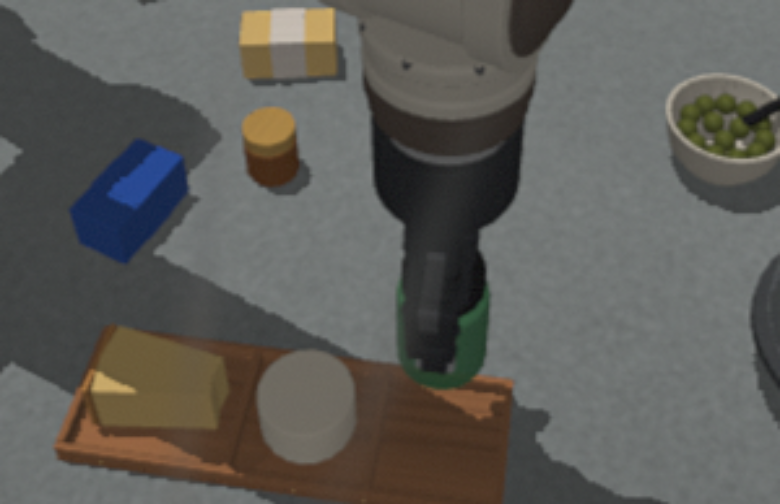

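In the tool's units: -10.1 cm / 75 = -0.1347, -10.05 cm / 75 = -0.134.

servo_tool(
  moves=[
    [0, 0, -0.02, 0],
    [0, 0, -0.0467, 0],
    [0, 0, -0.0733, 0],
    [0, 0, -0.0973, 0],
    [0, 0, -0.1133, 0],
    [0, 0, -0.1213, 0],
    [0, 0, -0.1253, 0],
    [0, 0, -0.128, 0],
    [0, 0, -0.1307, 0],
    [0, 0, -0.132, 0],
    [0, 0, -0.1333, 0],
    [0, 0, -0.134, 0],
    [0, 0, -0.1347, 0],
    [0, 0, -0.1347, 0],
    [0, 0, -0.1347, 0],
  ],
)

```text
time: 20.98
ee_pos: [0.5643, -0.3107, 0.0303]
tcp_rot: [-180.0, 0.1, 171.4]
wrist_force: [-2.6, 1.0, 5.5]
opening: 0.0525
grasp_force: 43.1
```

In the tool's units: 12 cm / 75 = 0.16, 11 cm / 75 = 0.1467.

servo_tool(
  moves=[
    [0, 0, 0, 0],
    [0, 0, 0, 0],
    [0, 0, 0, 0],
    [0, 0, 0, 0],
    [0, 0, 0, 0],
    [0, 0, 0.004, 0],
    [0, 0, 0.0133, 0],
    [0, 0, 0.0333, 0],
    [0, 0, 0.06, 0],
    [0, 0, 0.0933, 0],
    [0, 0, 0.12, 0],
    [0, 0, 0.1467, 0],
    [0, 0, 0.16, 0],
    [0, 0, 0.16, 0],
  ],
  claw=0,
)

```text
time: 22.15
ee_pos: [0.565, -0.3111, 0.1525]
tcp_rot: [-179.9, 0.2, 171.4]
wrist_force: [1.3, -0.5, 0.4]
opening: 0.085
grasp_force: 0.0
```

In the tool's units: 37.6 cm / 75 = 0.5013, -12.8 cm / 75 = -0.1707, 0.215 rad / 6.2832 = 0.0342.

servo_tool(
  moves=[
    [-0.1707, 0.5013, 0, 0.0342],
    [-0.1707, 0.5013, 0, 0.0342],
    [-0.1707, 0.5013, 0, 0.0342],
    [-0.1707, 0.5013, 0, 0.0342],
    [-0.1707, 0.5013, 0, 0.0342],
    [-0.1707, 0.5013, 0, 0.0342],
    [-0.1707, 0.5013, 0, 0.0342],
    [-0.1707, 0.5013, 0, 0.0342],
    [-0.1707, 0.5013, 0, 0.0342],
    [-0.1707, 0.5013, 0, 0.0342],
    [-0.1707, 0.5013, 0, 0.0342],
    [-0.1707, 0.5013, 0, 0.0342],
    [-0.1707, 0.5013, 0, 0.0342],
    [-0.1707, 0.5013, 0, 0.0342],
  ],
)

```text
time: 23.32
ee_pos: [0.4362, 0.0647, 0.1488]
tcp_rot: [-180.0, -0.0, -176.4]
wrist_force: [-0.5, 0.5, 0.3]
opening: 0.0854
grasp_force: 0.0
```

In the tool's units: -13.7 cm / 75 = -0.1827, -13.4 cm / 75 = -0.1787.

servo_tool(
  moves=[
    [0, 0, -0.0267, 0],
    [0, 0, -0.06, 0],
    [0, 0, -0.0933, 0],
    [0, 0, -0.1267, 0],
    [0, 0, -0.1533, 0],
    [0, 0, -0.1693, 0],
    [0, 0, -0.1787, 0],
    [0, 0, -0.1827, 0],
    [0, 0, -0.1827, 0],
    [0, 0, -0.1827, 0],
  ],
)

```text
time: 24.15
ee_pos: [0.4367, 0.0654, 0.0132]
tcp_rot: [180.0, 0.1, -176.3]
wrist_force: [-0.2, -0.2, 0.3]
opening: 0.0855
grasp_force: 0.0
```

servo_tool(
  moves=[
    [0, 0, 0, 0],
    [0, 0, 0, 0],
    [0, 0, 0, 0],
    [0, 0, 0, 0],
    [0, 0, 0, 0],
    [0, 0, 0, 0],
    [0, 0, 0, 0],
    [0, 0, 0, 0],
  ],
  claw=1,
  force=40,
)

```text
time: 24.82
ee_pos: [0.4366, 0.0654, 0.0131]
tcp_rot: [-180.0, 0.1, -176.3]
wrist_force: [-0.7, -1.5, 6.1]
opening: 0.0453
grasp_force: 42.4
```

In the tool's units: 20.5 cm / 75 = 0.2733, 1.3 cm / 75 = 0.0173, -0.218 rad / 6.2832 = -0.0347.

servo_tool(
  moves=[
    [0, 0, 0.004, 0],
    [0, 0, 0.0133, 0],
    [0, 0, 0.0333, 0],
    [0, 0, 0.06, 0],
    [0, 0, 0.0867, 0],
    [0, 0, 0.1067, 0],
    [0.0013, 0.0133, 0.1067, -0.0032],
    [0.0027, 0.04, 0.1067, -0.0064],
    [0.0053, 0.0733, 0.1067, -0.0095],
    [0.0067, 0.1133, 0.1067, -0.0143],
    [0.0093, 0.1533, 0.1067, -0.0191],
    [0.012, 0.1933, 0.1067, -0.0255],
    [0.0147, 0.2293, 0.1067, -0.0302],
    [0.016, 0.256, 0.1067, -0.0334],
    [0.0173, 0.2693, 0.1067, -0.0347],
    [0.0173, 0.2733, 0.1067, -0.0347],
    [0.0173, 0.2733, 0.1067, -0.0347],
    [0.0173, 0.2733, 0.1067, -0.0347],
  ],
)

```text
time: 26.32
ee_pos: [0.4489, 0.2697, 0.0923]
tcp_rot: [-180.0, -0.0, 171.2]
wrist_force: [0.3, 0.1, -2.2]
opening: 0.0456
grasp_force: 41.5
```

Run:
```python
from h import *
o=get_obs();print(o['ee_pos'],o['wrist_force'],o['opening'])
a=camera("side")[60:250,90:290];b=camera("side")[190:384,110:310]
cv2.imwrite("pics/b1.png",cv2.cvtColor(np.hstack([cv2.resize(a,(400,380)),cv2.resize(b,(400,380))]),cv2.COLOR_RGB2BGR))
```

```text
[0.4489259  0.26966041 0.0922787 ] [ 0.32705826  0.14372451 -2.23373777] 0.04558411165354734
```

View pics/b1.png

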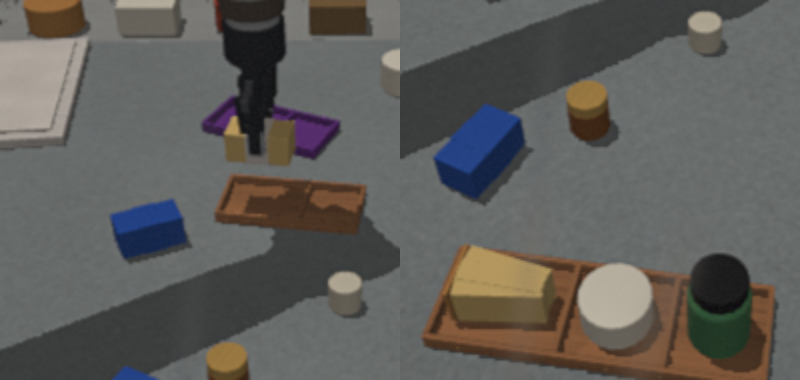

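The brick is held level above the short tray. The wedge, large round cheese and olive jar stand upright in their compartments.

In the tool's units: -7.6 cm / 75 = -0.1013, -7.5 cm / 75 = -0.1.

servo_tool(
  moves=[
    [0, 0, -0.02, 0],
    [0, 0, -0.0467, 0],
    [0, 0, -0.0693, 0],
    [0, 0, -0.084, 0],
    [0, 0, -0.0907, 0],
    [0, 0, -0.0947, 0],
    [0, 0, -0.0973, 0],
    [0, 0, -0.0987, 0],
    [0, 0, -0.1, 0],
    [0, 0, -0.1013, 0],
    [0, 0, -0.1013, 0],
    [0, 0, -0.1013, 0],
  ],
)

```text
time: 27.42
ee_pos: [0.4494, 0.2707, 0.0171]
tcp_rot: [180.0, 0.1, 171.2]
wrist_force: [-0.5, -1.0, 3.9]
opening: 0.0454
grasp_force: 42.3
```

In the tool's units: 11 cm / 75 = 0.1467, 9 cm / 75 = 0.12.

servo_tool(
  moves=[
    [0, 0, 0, 0],
    [0, 0, 0, 0],
    [0, 0, 0, 0],
    [0, 0, 0, 0],
    [0, 0, 0, 0],
    [0, 0, 0.004, 0],
    [0, 0, 0.0133, 0],
    [0, 0, 0.0333, 0],
    [0, 0, 0.06, 0],
    [0, 0, 0.0933, 0],
    [0, 0, 0.12, 0],
    [0, 0, 0.1467, 0],
    [0, 0, 0.1467, 0],
  ],
  claw=0.3,
)

```text
time: 28.5
ee_pos: [0.4505, 0.2714, 0.1313]
tcp_rot: [179.8, 0.3, 171.2]
wrist_force: [-0.0, 0.3, 0.0]
opening: 0.0599
grasp_force: 0.0
```

In the tool's units: -33.6 cm / 75 = -0.448, -1.7 cm / 75 = -0.0227.

servo_tool(
  moves=[
    [-0.0227, -0.448, 0, 0],
    [-0.0227, -0.448, 0, 0],
    [-0.0227, -0.448, 0, 0],
    [-0.0227, -0.448, 0, 0],
    [-0.0227, -0.448, 0, 0],
    [-0.0227, -0.448, 0, 0],
    [-0.0227, -0.448, 0, 0],
    [-0.0227, -0.448, 0, 0],
    [-0.0227, -0.448, 0, 0],
    [-0.0227, -0.448, 0, 0],
    [-0.0227, -0.448, 0, 0],
    [-0.0227, -0.448, 0, 0],
    [-0.0227, -0.448, 0, 0],
  ],
  claw=0,
)

```text
time: 29.58
ee_pos: [0.4322, -0.0642, 0.1263]
tcp_rot: [180.0, -0.0, 171.3]
wrist_force: [0.2, 0.2, -0.1]
opening: 0.0854
grasp_force: 0.0
```

In the tool's units: -11.2 cm / 75 = -0.1493, -11 cm / 75 = -0.1467.

servo_tool(
  moves=[
    [0, 0, -0.0267, 0],
    [0, 0, -0.06, 0],
    [0, 0, -0.0933, 0],
    [0, 0, -0.12, 0],
    [0, 0, -0.1373, 0],
    [0, 0, -0.1467, 0],
    [0, 0, -0.1493, 0],
    [0, 0, -0.1493, 0],
    [0, 0, -0.1493, 0],
  ],
)

```text
time: 30.33
ee_pos: [0.4326, -0.0652, 0.0152]
tcp_rot: [-180.0, 0.1, 171.2]
wrist_force: [-0.1, 0.7, 0.2]
opening: 0.0856
grasp_force: 0.0
```

servo_tool(
  moves=[
    [0, 0, 0, 0],
    [0, 0, 0, 0],
    [0, 0, 0, 0],
    [0, 0, 0, 0],
    [0, 0, 0, 0],
    [0, 0, 0, 0],
    [0, 0, 0, 0],
    [0, 0, 0, 0],
  ],
  claw=1,
  force=35,
)

```text
time: 31.0
ee_pos: [0.4324, -0.0658, 0.0151]
tcp_rot: [-180.0, 0.1, 171.2]
wrist_force: [-1.7, 0.1, 5.6]
opening: 0.0423
grasp_force: 35.7
```

In the tool's units: 32.2 cm / 75 = 0.4293, 10.9 cm / 75 = 0.1453.

servo_tool(
  moves=[
    [0, 0, 0.004, 0],
    [0, 0, 0.0133, 0],
    [0, 0, 0.0333, 0],
    [0, 0, 0.06, 0],
    [0, 0, 0.0933, 0],
    [0, 0, 0.12, 0],
    [0, 0, 0.1333, 0],
    [0.004, 0.0133, 0.1333, 0],
    [0.0133, 0.04, 0.1333, 0],
    [0.0267, 0.08, 0.1333, 0],
    [0.0413, 0.12, 0.1333, 0],
    [0.0547, 0.16, 0.1333, 0],
    [0.068, 0.2, 0.1333, 0],
    [0.0813, 0.24, 0.1333, 0],
    [0.0947, 0.28, 0.1333, 0],
    [0.108, 0.32, 0.1333, 0],
    [0.1213, 0.36, 0.1333, 0],
    [0.1333, 0.3933, 0.1333, 0],
    [0.1413, 0.4173, 0.1333, 0],
    [0.1453, 0.4293, 0.1333, 0],
  ],
)

```text
time: 32.67
ee_pos: [0.5406, 0.2592, 0.1122]
tcp_rot: [-180.0, -0.1, 171.3]
wrist_force: [-0.5, -0.6, -1.8]
opening: 0.0423
grasp_force: 36.0
```

In the tool's units: -9.6 cm / 75 = -0.128, -9.55 cm / 75 = -0.1273.

servo_tool(
  moves=[
    [0, 0, 0, 0],
    [0, 0, 0, 0],
    [0, 0, -0.02, 0],
    [0, 0, -0.0467, 0],
    [0, 0, -0.0733, 0],
    [0, 0, -0.0973, 0],
    [0, 0, -0.1107, 0],
    [0, 0, -0.1173, 0],
    [0, 0, -0.1213, 0],
    [0, 0, -0.124, 0],
    [0, 0, -0.1253, 0],
    [0, 0, -0.1267, 0],
    [0, 0, -0.1273, 0],
    [0, 0, -0.128, 0],
    [0, 0, -0.128, 0],
    [0, 0, -0.128, 0],
  ],
)

```text
time: 34.0
ee_pos: [0.5414, 0.2567, 0.0192]
tcp_rot: [180.0, 0.1, 171.2]
wrist_force: [-1.2, -1.3, 5.4]
opening: 0.0423
grasp_force: 36.7
```

Contact with the floor; release, rise and withdraw.

In the tool's units: -22 cm / 75 = -0.2933, 20 cm / 75 = 0.2667.

servo_tool(
  moves=[
    [0, 0, 0, 0],
    [0, 0, 0, 0],
    [0, 0, 0, 0],
    [0, 0, 0, 0],
    [0, 0, 0, 0],
    [0, 0, 0.004, 0],
    [0, 0, 0.0133, 0],
    [0, 0, 0.0333, 0],
    [0, 0, 0.06, 0],
    [0, 0, 0.0933, 0],
    [0, 0, 0.12, 0],
    [0, 0, 0.1467, 0],
    [0, 0, 0.1733, 0],
    [0, 0, 0.2, 0],
    [-0.04, 0.0267, 0.2267, 0],
    [-0.0933, 0.0667, 0.2533, 0],
    [-0.1467, 0.1067, 0.2667, 0],
    [-0.2, 0.1467, 0.2667, 0],
    [-0.2533, 0.1867, 0.2667, 0],
    [-0.2933, 0.2133, 0.2667, 0],
  ],
  claw=0.3,
)

```text
time: 35.67
ee_pos: [0.3456, 0.3989, 0.2192]
tcp_rot: [179.9, 0.1, 171.2]
wrist_force: [0.7, 1.1, 0.3]
opening: 0.0599
grasp_force: 0.0
```

In the tool's units: -8 cm / 75 = -0.1067, -4 cm / 75 = -0.0533.

servo_tool(
  moves=[
    [-0.0533, 0.0533, 0, 0],
    [-0.1067, 0.1067, 0, 0],
    [-0.1067, 0.1067, 0, 0],
    [-0.1067, 0.1067, 0, 0],
    [-0.1067, 0.1067, 0, 0],
  ],
)

```text
time: 36.08
ee_pos: [0.2658, 0.4789, 0.2183]
tcp_rot: [180.0, 0.0, 171.4]
wrist_force: [0.3, -0.6, -0.2]
opening: 0.0597
grasp_force: 0.0
```

Run:
```python
from h import *
a=camera("top")[60:300,150:450];b=camera("side")[120:384,110:410]
cv2.imwrite("pics/f1.png",cv2.cvtColor(np.hstack([cv2.resize(a,(400,320)),cv2.resize(b,(400,352))[:320]]),cv2.COLOR_RGB2BGR))
cv2.imwrite("pics/f2.png",cv2.cvtColor(cv2.resize(a,None,fx=2.6,fy=2.5),cv2.COLOR_RGB2BGR))
cv2.imwrite("pics/f3.png",cv2.cvtColor(cv2.resize(b,None,fx=2.2,fy=2.2),cv2.COLOR_RGB2BGR))
```

```text
(no output)
```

View pics/f2.png

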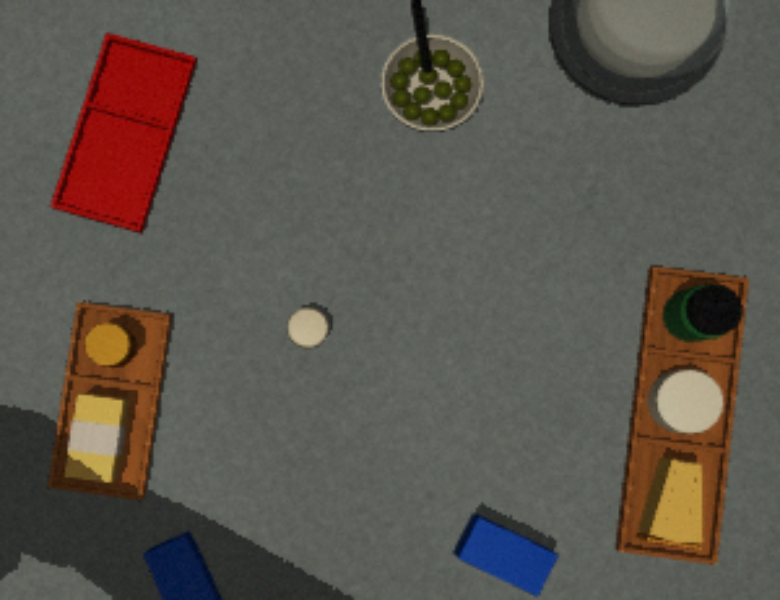

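View pics/f3.png

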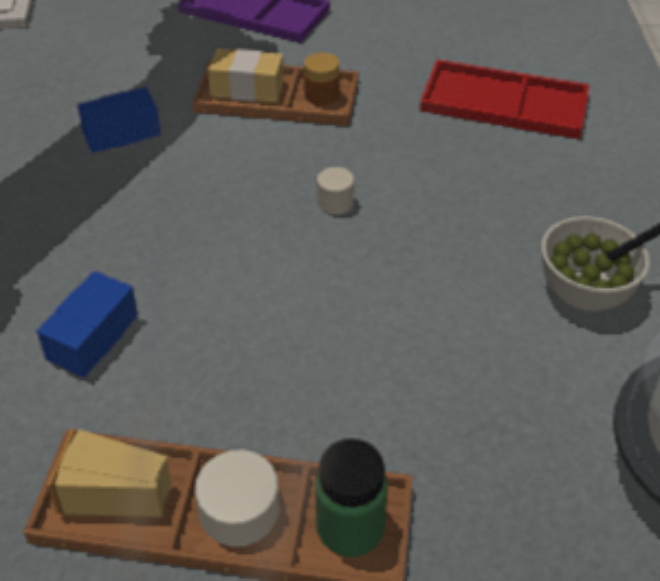

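Both views show all five items upright inside their own compartments, clear of the walls, and the small round cheese and olive bowl look untouched. I'm handing in.

```bash
python3 -c "
from workcell import *
print(job_done())"
```

```text
the job is handed in; nothing more can be done
None
```

Both gift trays are made up in the order asked, with every item upright in its own compartment and the small round cheese and olive bowl left alone; the job was handed in at about 36 s of the 138 s allowed, and no verdict came back.

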